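# Roll the knurled wheel until the strip gauge closes to its mark

## Robot

A 6-joint arm with a two-finger parallel gripper is mounted at the origin on a cart in front of the work surface, level with it; the furniture and walls round the work are solid. World frame = base frame: x ahead of the robot, y to its left, z up, the work surface at z = 0. Lengths are in m, angles in rad, forces in N, time in s.
With the tool pointing down it reaches from about 0.25 to 0.725 m from the base axis. Payload 4 kg.
Tool frame: the origin (TCP) lies midway between the tips of the shut fingers; the grasp point (between the pads) lies 19 mm behind it; z points along the fingers, y is the line along which they close (so a half turn about z gives the same grasp; the last joint's range is limited). The gripper opens to 85 mm and grips with 20 to 120 N. Pads are 22 mm wide; open, the fingers measure 114 mm over their backs; the gripper's body (76 mm by 85 mm) begins 54 mm behind the grasp point. The pads swing forward as they close: fully open they stand 13 mm farther back than shut.
Start: joints at [0, 0.241, 0.005, 1.335, 0, 1.571], TCP at [0.5, -0, 0.199] pointing down, gripper open.
Joint ranges: [-2.72, 2.72], [-1.05, 1.87], [-1.09, 1.28], [-1.99, 2.15], [-1.42, 1.44], [-3.14, 3.14]. Speed limits (rad/s): [2.79, 2.79, 3.14, 3.14, 3.14, 3.14].

## Interface

Orientations are given as a unit quaternion [x, y, z, w].
In Python, from workcell import get_obs, imaging, workorder gives the robot as it stands.
- The arm moves only by the tool jog_arm, called as name(argument=value, ...) on one line, values as JSON. Schema: {"type":"object","properties":{"motion":{"type":"object","properties":{"plan":{"type":"array","items":{"type":"array","items":{"type":"number"},"minItems":7,"maxItems":7},"minItems":1,"maxItems":10}},"additionalProperties":false,"required":["plan"]},"only":{"type":"string"},"quiet":{"type":"boolean"},"lines":{"type":"string"}},"required":["motion"],"additionalProperties":false}. motion is an object whose key "plan" holds a list of rows, 1 to 10 of them, each of 7 numbers: a rotation vector rx, ry, rz in a scale on which 1.0 is pi rad, then dx, dy, dz in a scale on which 1.0 is 0.3 m, then the finger opening in m; each row is the pose to reach, as a shift and turn from the pose commanded when the call began, along the tool's axes at that moment; what a row does not reach only later rows make up. A row lasts 1/8 s, in which the tool goes at most 0.0625 m and 0.188 rad, less where a joint would pass 70% of its speed; a pose out of reach is approached as far as the arm can. The fingers move at their own pace and stop on an object; the grip force is fixed at half the most. Time passes only in rows, so rows that do not move let the fingers close. The tool returns the time, the measured TCP pose, the force, the opening and the grip force at its end. only (a regular expression) keeps the lines of the reply that match it, lines (a string "A,B") keeps lines A to B, and quiet returns only ok. No shift or turn number may pass 1 either way. Input that does not fit is refused with a message, and nothing moves.
- get_obs(): the state, without advancing time (a new reading comes with each control period).
- imaging.camera(name): name is "scene" or "side" or "wrist"; returns (picture, depth): 420x560x3 uint8, red, green, blue; 420x560 float32, m along the optical axis (not along the pixel's ray), 0 where there is no reading.
- imaging.calibration(name): a dict with "mtx" (3x3 intrinsics, pixels), "k1" (the pictures are not rectified: a ray, as slopes to the right and down, at radius r is drawn at 1 + k1 r^2 times it, then the intrinsics apply), "R" (3x3) and "t" (3): a world point X has camera coordinates R X + t. Camera axes: x right, y down, z forward; pixel columns grow to the right and rows downward; lengths in m; the calibration is good to about 2 mm. A picture is of the moment at which its call begins: read the wrist's pose just before it. calibration takes no time and is no camera call; for the wrist camera it gives the pose at the moment of the call.
- workorder.job_done(): hands the job in; it is judged then, once.
The state is a dict: "clock": time; "joint_pos": joint angles; "joint_vel": joint speeds; "tau": joint torques, N m; "eef_pos": TCP position; "tool_rot": TCP orientation; "ft_force": force on the tool from outside, world axes, zero at the start; "ft_torque": the same for the moment, N m; "grip_width": finger opening in m; "grasp_force": force on a finger pad.
Only numpy, scipy, OpenCV 4.12 (cv2) and the standard library are available. Lean on these libraries where they do the work, as an engineer would, in place of code of your own. Each camera call takes 0.05 s, during which the arm holds its last target. There are 200 camera calls.

## Task

The glass-strip width gauge on the bench stands open too wide. With a fingertip, or the closed fingertips, resting lightly on top of its knurled steel wheel, roll the wheel, stroke by stroke, until the gap has closed so far that the sliding jaw's pointer points into the notch of the small brass rider on the gauge's front edge, its whole tip between the two prongs (roll back if it goes past), then lift clear. Move the jaw by the wheel alone: do not push the jaw or the rider, pick nothing up, and leave the things lying around the gauge where they are.

Things in the scene. Friction and masses are not known exactly. Their poses are not given: they have to be found in the camera images.
- gauge: Grey strip-width gauge, fixed to the bench. Origin on the bench; its y axis runs along its length, x away from the robot, z up. In its frame (mm): bed x -60..40, y -120..125, 12 thick; fixed steel anvil at the right end, y -116..-94, top z 42; grey wheel housing at the left end, y 42..108, x -20..31, top z 54, out of which the wheel's rim stands 10 mm
- wheel_top (a point): Top of the knurled wheel's rim (gauge frame 0, 75, 64 mm), moving down when pressed: wheel and jaw ride on one sprung carriage that gives way at about 2.3 N and sinks up to 3 mm (6 N at the stop). Closed fingertips pressed 1.5 to 2.5 mm deep roll it without slip, along gauge y, from 14 mm before to 14 mm past the top
- adjuster_wheel: The knurled steel wheel, 56 mm diameter, 16 mm wide, that turns about an axle along the gauge's x. Origin at its centre, 28 mm below the top of its rim. Rolling it takes 1 to 2 N at the rim; it stays where it is left
- jaw (a joint): Travel of the steel jaw (64x24 mm, top z 40; at gauge y -12..12 when fully open) in m: 0 fully open, grows along gauge -y towards the anvil, at most 0.042. The wheel drives it by a rack under the axle: rolling the wheel's top along gauge +y (left, away from the anvil) CLOSES the gap, along -y opens it; 28 mm of rim moves the jaw 8 mm
- pointer (a point): Tip of the sliding jaw's pointer, a blade 2 mm wide that sticks out of the jaw's front face towards the robot, at gauge x -46, z 32 mm (its top).
- notch (a point): Middle of the notch in the brass rider, level with the pointer's top. The rider is a 16x22x20 mm block on the bed's front edge (gauge x -59..-43), with two prongs on top and a 6 mm wide notch between them (gauge x -53..-47); the pointer's tip passes 1 mm in front of them. It stands at another place along gauge y each time
- flux_jar: round clear jar with a pale lid, 54 mm across, 57 mm tall; loose bystander, origin under its middle. Leave alone.
- nippers: side-cutting nippers with blue handles, 188x56x21 mm, lying flat behind the gauge; loose bystander, origin under its middle. Leave alone.
- glass_cutter: oil glass cutter, a 126 mm rod 14 mm thick, lying flat in front of the gauge; loose bystander, origin under its middle. Leave alone.
- solder_spool: spool of solder wire, 42 mm across, 45 mm tall, standing behind the left end of the gauge; loose bystander, origin under its middle. Leave alone.

How it is judged:
By the outcome, as a careful person would: the job done as asked, in the order asked, and still so for the second after the job is handed in, with the robot touching nothing.
It also fails if it takes over 58 s, if anything falls off the work surface, if the arm or the gripper's body presses on something with over 40 N, if the wrist force passes 120 N, or if a joint passes its speed limit or range.

## Working session

There is one attempt and no reset: what is moved stays moved. The work goes in short steps, Python scripts to look and compute and a tool call to move; the robot and the scene stay as the last step left them, time stands still between calls to the robot, and variables do not carry over. Pictures are saved under pics/ and viewed, at most 10 in all, crops included, and the job is handed in when it is done.

```bash
mkdir -p pics; ls; python3 - <<'E'
from workcell import get_obs, imaging, workorder
import cv2,numpy as np
o=get_obs();print({k:np.round(v,3).tolist() for k,v in o.items()})
for n in("scene","side"):
    p,d=imaging.camera(n);cv2.imwrite(f"pics/{n}0.png",p[:,:,::-1]);np.savez(f"pics/{n}0.npz",p=p,d=d)
    c=imaging.calibration(n);print(n,c)
E
```

```text
pics
{'clock': 0.0, 'joint_pos': [-0.0, 0.241, 0.004, 1.335, -0.0, 1.571], 'joint_vel': [0.001, 0.001, 0.003, -0.0, -0.001, -0.001], 'tau': [0.001, -37.232, 25.241, 0.017, 0.0, 0.0], 'eef_pos': [0.499, -0.0, 0.198], 'tool_rot': [0.707, 0.707, -0.001, -0.001], 'ft_force': [0.462, -0.436, 0.345], 'ft_torque': [0.011, -0.009, 0.034], 'grasp_force': 0.0, 'grip_width': 0.086}
scene {'mtx': array([[403.02503675,   0.        , 278.79146721],
       [  0.        , 403.02503675, 212.37737545],
       [  0.        ,   0.        ,   1.        ]]), 'k1': 0.036200471802430446, 'R': array([[ 0.79463122, -0.60702365, -0.00913907],
       [-0.46429618, -0.59795553, -0.6533592 ],
       [ 0.39113973,  0.52342285, -0.75699289]]), 't': array([-0.43394989,  0.28869856,  0.68170675])}
side {'mtx': array([[441.38211215,   0.        , 281.06475499],
       [  0.        , 441.38211215, 201.67815461],
       [  0.        ,   0.        ,   1.        ]]), 'k1': -0.0200874809434819, 'R': array([[ 0.97352509, -0.22854308,  0.00411786],
       [-0.1044824 , -0.46094213, -0.88125807],
       [ 0.20330353,  0.8574966 , -0.47261746]]), 't': array([-0.5383877 ,  0.11714839,  0.78769108])}
```

View pics/scene0.png

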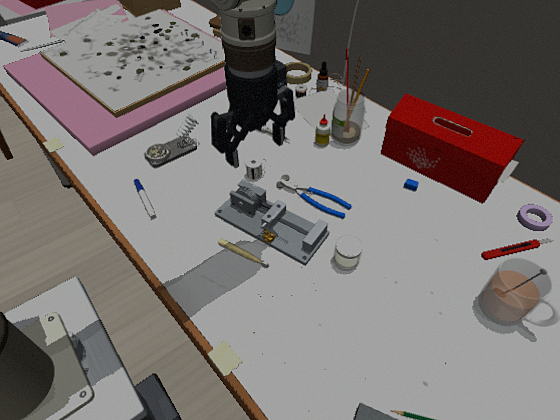

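View pics/side0.png

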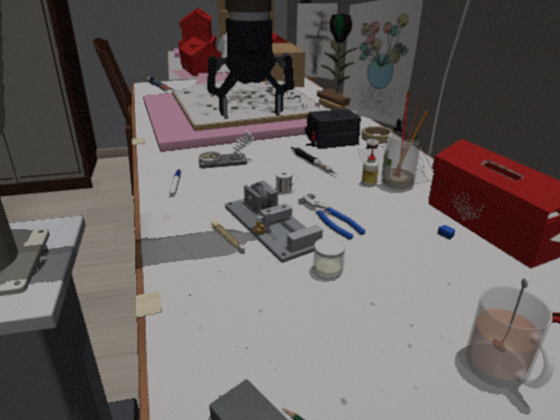

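The gauge is at about (272,222) in the scene view and (270,220) in the side view. The spool is behind its left end, the jar is to its right and the cutter is in front. Next I'll get a rough pose.

```bash
cat > h.py <<'E'
import numpy as np,cv2
from workcell import get_obs, imaging
def K(c): return c["mtx"],np.array([c["k1"],0,0,0,0.])
def ray(c,uv):
    m,k=K(c);n=cv2.undistortPoints(np.float64(uv).reshape(-1,1,2),m,k).reshape(-1,2)
    R=np.array(c["R"]);return -R.T@c["t"],np.c_[n,np.ones(len(n))]@R
def onz(c,uv,z):
    C,d=ray(c,uv);return C+d*((z-C[2])/d[:,2])[:,None]
def px(c,X):
    m,k=K(c);return cv2.projectPoints(np.float64(X).reshape(-1,1,3),cv2.Rodrigues(np.array(c["R"]))[0],np.float64(c["t"]),m,k)[0].reshape(-1,2)
def cloud(c,d):
    v,u=np.mgrid[:420,:560];C,r=ray(c,np.c_[u.ravel(),v.ravel()]);return (C+r*d.reshape(-1,1)).reshape(420,560,3)
E
python3 - <<'E'
from h import *
for n,pts in(("scene",[(215,213),(306,262),(328,232),(258,183)]),("side",[(225,207),(296,254),(322,240),(258,185)])):
    c=imaging.calibration(n);print(onz(c,pts,.012).round(3).tolist())
    z=np.load(f"pics/{n}0.npz");P=cloud(c,z["d"])
    for u,v in pts+[(270,225)]:print(P[v,u].round(3))
E
```

```text
[[0.453, 0.115, 0.012], [0.531, -0.112, 0.012], [0.618, -0.081, 0.012], [0.585, 0.134, 0.012]]
[0.454 0.117 0.01 ]
[ 0.532 -0.11   0.009]
[ 0.62  -0.08   0.009]
[0.591 0.142 0.002]
[0.523 0.    0.029]
[[0.452, 0.104, 0.012], [0.557, -0.103, 0.012], [0.618, -0.069, 0.012], [0.542, 0.195, 0.012]]
[0.453 0.123 0.001]
[ 0.558 -0.1    0.01 ]
[ 0.594 -0.135  0.058]
[0.523 0.089 0.065]
[0.532 0.008 0.012]
```

```bash
python3 - <<'E'
from h import *
c=imaging.calibration("wrist");print(c, get_obs()["eef_pos"])
print(px(c,[(.453,.115,.012),(.531,-.112,.012),(.625,-.08,.012),(.55,.15,.012),(.526,.088,.064)]))
p,d=imaging.camera("wrist");cv2.imwrite("pics/w0.png",p[:,:,::-1])
E
```

```text
{'mtx': array([[354.56818666,   0.        , 274.9236375 ],
       [  0.        , 354.56818666, 207.79676149],
       [  0.        ,   0.        ,   1.        ]]), 'k1': -0.008039540279821747, 'R': array([[ 9.99999465e-01, -7.85494013e-05, -1.03151691e-03],
       [ 2.26919556e-04, -9.56174216e-01,  2.92798252e-01],
       [-1.00930900e-03, -2.92798330e-01, -9.56173687e-01]]), 't': array([-0.49963745, -0.038747  ,  0.37799424])} [ 4.99336147e-01 -3.63706753e-06  1.98186168e-01]
[[225.23558081  53.28728984]
 [302.79713889 271.77568863]
 [388.98656786 245.46921449]
 [330.1974878   11.75632951]
 [306.97553915  80.96135365]]
```

View pics/w0.png

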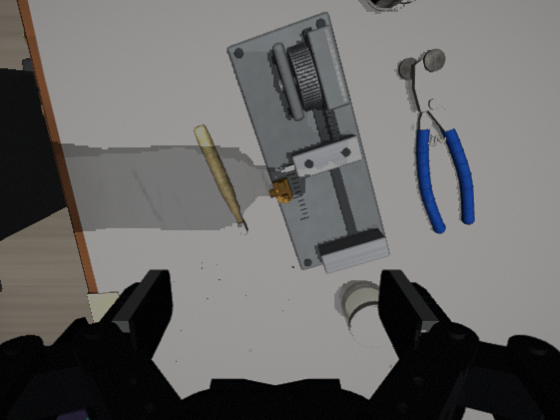

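The wrist view shows the whole gauge: the wheel at (307,77), the pointer at (282,169) and the brass rider at (283,190). Bed corners are at (228,47), (328,12), (303,270) and (388,255).

```bash
cat >> h.py <<'E'
def fit(W,G):
    W=np.array(W)[:,:2];G=np.array(G)[:,:2];a=W-W.mean(0);b=G-G.mean(0)
    th=np.arctan2((b[:,0]*a[:,1]-b[:,1]*a[:,0]).sum(),(a*b).sum())
    R=np.array([[np.cos(th),-np.sin(th)],[np.sin(th),np.cos(th)]]);o=W.mean(0)-R@G.mean(0)
    return th,o,np.abs(G@R.T+o-W).max()
def g2w(th,o,P):
    P=np.array(P,float)/1e3;R=np.array([[np.cos(th),-np.sin(th)],[np.sin(th),np.cos(th)]])
    return np.c_[P[:,:2]@R.T+o,P[:,2]]
E
python3 - <<'E'
from h import *
c=imaging.calibration("wrist")
W=onz(c,[(228,47),(328,12),(303,270)],.012)
th,o,e=fit(W,np.array([(-60,125),(40,125),(-60,-120)])/1e3);print(th,o,e)
wt=g2w(th,o,[(0,75,64)]);print(wt)
p=cv2.imread("pics/w0.png");x0,y0,s=215,0,2
q=cv2.resize(p[y0:y0+290,x0:x0+190],None,fx=s,fy=s,interpolation=cv2.INTER_CUBIC)
G=[(-60,125,12),(40,125,12),(40,-120,12),(-60,-120,12),(0,75,64),(8,75,64),(-8,75,64),(-20,108,54),(31,108,54),(31,42,54),(-20,42,54),(-20,-94,42),(20,-94,42)]
for u,v in px(c,g2w(th,o,G)):cv2.circle(q,(int((u+.5-x0)*s),int((v+.5-y0)*s)),2,(0,0,255),-1)
cv2.imwrite("pics/w0c.png",q)
E
```

```text
0.31901410566888017 [0.55072472 0.02069014] 0.0022199949292229376
[[0.52720243 0.09190603 0.064     ]]
```

View pics/w0c.png

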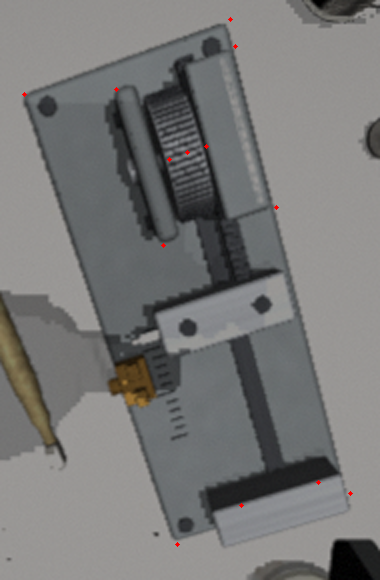

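The rows are not in the units I measure in: shifts go in shares of 0.3 m and turns go in shares of pi rad. I convert before sending: 0.03 m is 0.1, -0.15 rad is -0.0477.

jog_arm(motion={"plan":[[0, 0, -0.0477, 0.1, 0, 0, 0]]})

```text
clock: 0.28
eef_pos: [0.4998, 0.029, 0.1985]
tool_rot: [0.652, 0.758, -0.0, -0.0]
ft_force: [0.8, 0.0, 0.2]
grip_width: 0.0698
grasp_force: 0.0
```

```bash
python3 -c "
from h import *
print(get_obs()['joint_pos'].round(3) if hasattr(get_obs()['joint_pos'],'round') else get_obs()['joint_pos'])"
```

```text
[ 0.058  0.243  0.007  1.336 -0.     1.478]
```

In the tool's units: 0.08 m is 0.2667, 0.056 m is 0.1867, -1.65 rad is -0.5252.

jog_arm(motion={"plan":[[0, 0, -0.0573, 0.1867, 0.12, 0.0667, 0], [0, 0, -0.1146, 0.1867, 0.12, 0.1333, 0], [0, 0, -0.1719, 0.1867, 0.12, 0.2, 0], [0, 0, -0.2292, 0.1867, 0.12, 0.2667, 0], [0, 0, -0.2865, 0.1867, 0.12, 0.2667, 0], [0, 0, -0.3438, 0.1867, 0.12, 0.2667, 0], [0, 0, -0.4011, 0.1867, 0.12, 0.2667, 0], [0, 0, -0.4584, 0.1867, 0.12, 0.2667, 0], [0, 0, -0.5093, 0.1867, 0.12, 0.2667, 0], [0, 0, -0.5252, 0.1867, 0.12, 0.2667, 0]]})

```text
clock: 1.52
eef_pos: [0.5269, 0.0907, 0.1186]
tool_rot: [-0.115, 0.993, -0.0, -0.0]
ft_force: [-0.6, 0.5, 0.2]
grip_width: 0.0001
grasp_force: 0.0
```

jog_arm(motion={"plan":[[0, 0, -0.0573, 0, 0, 0, 0], [0, 0, -0.1146, 0, 0, 0, 0], [0, 0, -0.1719, 0, 0, 0, 0], [0, 0, -0.2292, 0, 0, 0, 0], [0, 0, -0.2865, 0, 0, 0, 0], [0, 0, -0.3438, 0, 0, 0, 0], [0, 0, -0.4011, 0, 0, 0, 0], [0, 0, -0.4584, 0, 0, 0, 0], [0, 0, -0.5093, 0, 0, 0, 0], [0, 0, -0.5284, 0, 0, 0, 0]]})

```text
clock: 2.78
eef_pos: [0.5269, 0.0907, 0.1186]
tool_rot: [0.811, -0.585, -0.0, 0.0]
ft_force: [-0.3, 0.4, -0.0]
grip_width: -0.0001
grasp_force: 0.0
```

```bash
python3 - <<'E'
from h import *
from scipy.spatial.transform import Rotation as T
o=get_obs();c=imaging.calibration("wrist");print(o["eef_pos"],T.from_quat(o["tool_rot"]).as_matrix().round(3))
p,d=imaging.camera("wrist");np.savez("pics/w1.npz",p=p,d=d,**{k:np.array(v) for k,v in c.items()});cv2.imwrite("pics/w1.png",p[:,:,::-1])
E
```

```text
[0.52689632 0.09067596 0.11859529] [[ 0.316 -0.949 -0.001]
 [-0.949 -0.316 -0.   ]
 [-0.     0.001 -1.   ]]
```

View pics/w1.png

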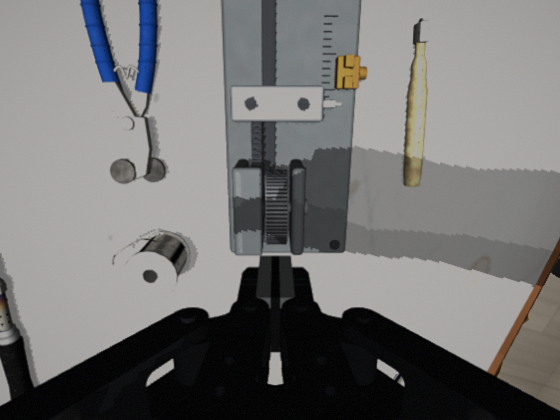

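The view shows the pointer tip at about (340,103), the rider notch at about (352,72), the wheel at cols 265–288 and the bed's front-left corner at (345,252).

```bash
python3 - <<'E'
from h import *
z=np.load("pics/w1.npz");c={k:z[k] for k in("mtx","k1","R","t")};c["k1"]=float(c["k1"])
th=.3207;R=np.array([[np.cos(th),-np.sin(th)],[np.sin(th),np.cos(th)]]);o=np.array([.5507,.0207])
f=lambda uv,h:((onz(c,uv,h/1e3)[:,:2]-o)@R*1e3).round(1).tolist()
print("bed",f([(345,252),(231,255),(355,5),(222,5)],12))
print("housing",f([(233,250),(263,250),(291,250),(305,250),(304,162),(235,165)],54))
print("wheel",f([(265,200),(288,200)],63))
print("jaw",f([(232,87),(322,87),(323,121),(233,121)],40))
print("ptr",f([(340,103)],32),"notch",f([(352,72)],32))
p=z["p"][:,:,::-1];q=cv2.resize(p[40:130,300:400],None,fx=6,fy=6,interpolation=cv2.INTER_CUBIC);cv2.imwrite("pics/w1c.png",q)
E
```

```text
bed [[-60.8, 123.7], [37.4, 126.5], [-57.0, -65.8], [37.0, -65.8]]
housing [[30.2, 103.4], [8.3, 103.4], [-12.2, 103.3], [-22.4, 103.3], [-20.1, 38.7], [26.7, 40.7]]
wheel [[6.2, 62.9], [-9.2, 62.9]]
jaw [[28.6, -9.9], [-32.2, -9.9], [-33.8, 12.4], [28.6, 12.5]]
ptr [[-46.3, 0.5]] notch [[-53.5, -20.0]]
```

View pics/w1c.png

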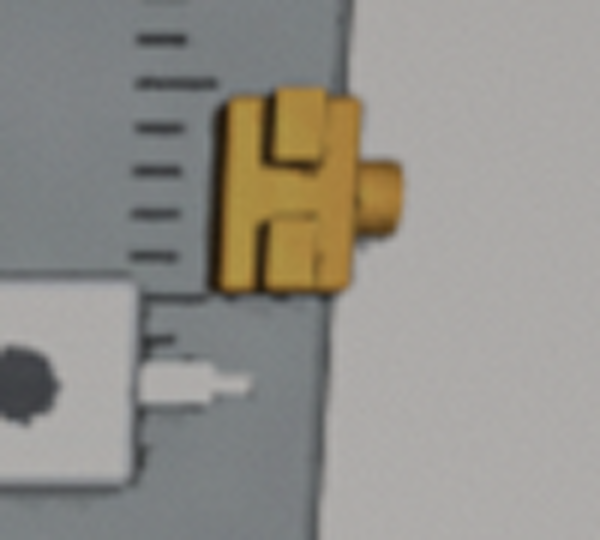

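Jaw travel needed is about 20.6 mm, or 72 mm of rim, so about three 24 mm strokes along tool −x. Approaching the start of the first stroke.

In the tool's units: 0.0565 m is 0.1883, 0.0105 m is 0.035.

jog_arm(motion={"plan":[[0, 0, 0, 0.035, 0.0033, 0.0667, 0], [0, 0, 0, 0.035, 0.0033, 0.1333, 0], [0, 0, 0, 0.035, 0.0033, 0.1667, 0], [0, 0, 0, 0.035, 0.0033, 0.1733, 0], [0, 0, 0, 0.035, 0.0033, 0.1817, 0], [0, 0, 0, 0.035, 0.0033, 0.185, 0], [0, 0, 0, 0.035, 0.0033, 0.1883, 0], [0, 0, 0, 0.035, 0.0033, 0.1883, 0]]})

```text
clock: 3.82
eef_pos: [0.5297, 0.0805, 0.0627]
tool_rot: [0.81, -0.586, 0.0, -0.0]
ft_force: [-0.0, 0.7, 0.0]
grip_width: -0.0004
grasp_force: 0.0
```

In the tool's units: 0.001 m is 0.0033, 0.0005 m is 0.0017.

jog_arm(motion={"plan":[[0, 0, 0, 0, 0, 0.0017, 0], [0, 0, 0, 0, 0, 0.0033, 0], [0, 0, 0, 0, 0, 0.0033, 0]]})

```text
clock: 4.2
eef_pos: [0.5295, 0.0804, 0.0615]
tool_rot: [0.81, -0.586, -0.0, 0.0]
ft_force: [0.1, -0.4, -0.1]
grip_width: 0.0002
grasp_force: 0.0
```

jog_arm(motion={"plan":[[0, 0, 0, -0.01, 0, 0, 0], [0, 0, 0, -0.02, 0, 0, 0], [0, 0, 0, -0.02, 0, 0, 0]]})

```text
clock: 4.58
eef_pos: [0.5276, 0.0865, 0.0615]
tool_rot: [0.81, -0.586, -0.0, 0.0]
ft_force: [-0.3, 0.3, -0.4]
grip_width: 0.0001
grasp_force: 0.0
```

```bash
python3 - <<'E'
from h import *
p,d=imaging.camera("wrist");o=get_obs();print(o["eef_pos"],o["ft_force"])
s,_=imaging.camera("side")
q=cv2.resize(p[60:330,190:370,::-1],None,fx=2,fy=2,interpolation=cv2.INTER_CUBIC)
r=cv2.resize(s[130:265,210:340,::-1],None,fx=3,fy=4,interpolation=cv2.INTER_CUBIC)
cv2.imwrite("pics/w2.png",np.hstack([q,r]))
E
```

```text
[0.5276349  0.08636646 0.06152405] [ 0.11928349  0.47102657 -0.87377347]
```

View pics/w2.png

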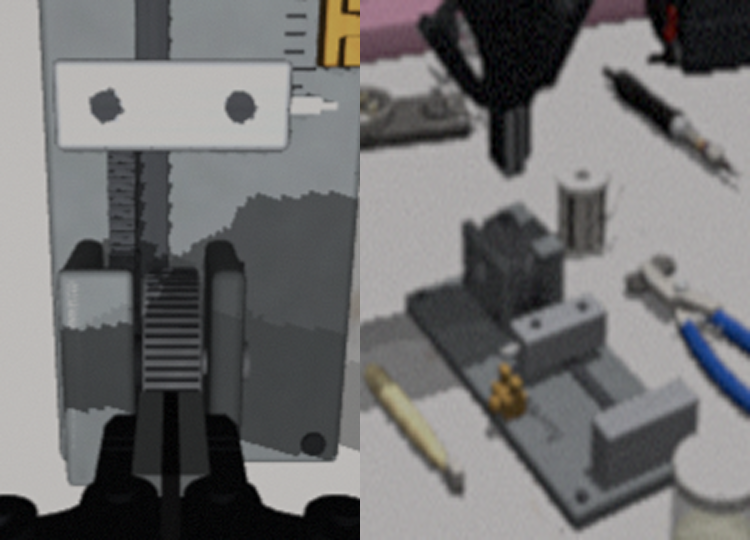

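```bash
python3 - <<'E'
from h import *
for n in("side","scene","wrist"):
    c=imaging.calibration(n);print(n,px(c,[(.5276,.0864,.0615),(.5276,.0864,.08),(.5276,.0864,.10)]).round(1).tolist())
p,d=imaging.camera("side");P=cloud(imaging.calibration("side"),d)
for v,u in((160,258),(168,260),(171,260),(178,262),(184,262),(184,270),(190,262)):print(v,u,P[v,u].round(4),p[v,u])
E
```

```text
side [[260.3, 186.7], [260.1, 178.8], [260.0, 170.1]]
scene [[248.0, 190.5], [247.4, 184.6], [246.8, 177.9]]
wrist [[275.2, 248.6], [275.2, 264.0], [275.2, 284.7]]
160 258 [0.5227 0.0794 0.1262] [39 40 40]
168 260 [0.5259 0.0761 0.1094] [62 61 64]
171 260 [0.526  0.0772 0.1022] [56 54 58]
178 262 [0.5633 0.2555 0.0008] [173 170 169]
184 262 [0.5327 0.0931 0.064 ] [88 89 92]
184 270 [5.761e-01 2.179e-01 3.000e-04] [166 163 163]
190 262 [0.5298 0.0788 0.057 ] [51 51 53]
```

```bash
python3 - <<'E'
from h import *
o=get_obs();print(o["eef_pos"],np.round(o["joint_pos"],3),o["grip_width"])
c=imaging.calibration("wrist");p,d=imaging.camera("wrist");P=cloud(c,d)
for v,u in((270,266),(270,284),(260,266),(257,284),(250,275),(240,275),(225,275),(210,275),(110,260),(20,330)):print("w",v,u,P[v,u].round(4),d[v,u],p[v,u])
p,d=imaging.camera("scene");c=imaging.calibration("scene");P=cloud(c,d)
for v in range(160,200,4):print("s",v,P[v,246].round(4),p[v,246])
E
```

```text
[0.5276899  0.08620116 0.061527  ] [ 0.162  0.407 -0.135  1.029 -0.    -1.727] -5.7859732238062965e-05
w 270 266 [0.5349 0.0758 0.1104] 0.13827848 [38 41 40]
w 270 284 [0.5283 0.0734 0.1109] 0.1377013 [38 40 40]
w 260 266 [0.5351 0.0758 0.1016] 0.14671057 [42 43 43]
w 257 284 [0.5281 0.0732 0.0992] 0.14888585 [39 41 40]
w 250 275 [0.5278 0.0861 0.064 ] 0.18620194 [31 31 34]
w 240 275 [0.5291 0.0822 0.0603] 0.18848832 [62 64 65]
w 225 275 [0.5313 0.0755 0.0562] 0.1903612 [74 73 76]
w 210 275 [0.5333 0.0694 0.0498] 0.19460194 [35 34 37]
w 110 260 [0.5574 0.0219 0.0386] 0.18997903 [187 185 183]
w 20 330 [ 0.5353 -0.037   0.0104] 0.20256639 [132 136 139]
s 160 [0.5171 0.065  0.1716] [9 8 8]
s 164 [0.5166 0.0656 0.1609] [7 7 8]
s 168 [0.5178 0.0692 0.1469] [13  3  7]
s 172 [0.5175 0.0701 0.1354] [ 9 15 14]
s 176 [0.5207 0.0772 0.1168] [ 4  6 10]
s 180 [0.519  0.0759 0.1072] [15 12 13]
s 184 [0.539  0.1117 0.0546] [104 111 113]
s 188 [0.5281 0.0948 0.0622] [52 50 53]
s 192 [0.5214 0.085  0.0619] [58 61 63]
s 196 [0.5188 0.0824 0.0529] [50 55 57]
```

All three cameras show the real fingertips at z≈0.098 while the TCP reads 0.0615, and no contact force registers. So the tips sit about 36 mm behind the reported TCP. I'll go down on that evidence while watching the force.

In the tool's units: 0.03 m is 0.1, 0.006 m is 0.02.

jog_arm(motion={"plan":[[0, 0, 0, 0.02, 0, 0.0333, 0], [0, 0, 0, 0.02, 0, 0.0667, 0], [0, 0, 0, 0.02, 0, 0.0867, 0], [0, 0, 0, 0.02, 0, 0.0933, 0], [0, 0, 0, 0.02, 0, 0.1, 0], [0, 0, 0, 0.02, 0, 0.1, 0]]})

```text
clock: 5.58
eef_pos: [0.5297, 0.0805, 0.0316]
tool_rot: [0.81, -0.586, 0.0, -0.0]
ft_force: [0.4, 0.3, 0.9]
grip_width: 0.0
grasp_force: 0.0
```

```bash
python3 - <<'E'
from h import *
c=imaging.calibration("wrist");p,d=imaging.camera("wrist");P=cloud(c,d)
for v,u in((260,266),(257,284)):print(P[v,u].round(4))
E
```

```text
[0.537  0.0703 0.0712]
[0.53   0.0675 0.0693]
```

In the tool's units: 0.002 m is 0.0067, 0.001 m is 0.0033.

jog_arm(motion={"plan":[[0, 0, 0, 0, 0, 0.0033, 0], [0, 0, 0, 0, 0, 0.0067, 0], [0, 0, 0, 0, 0, 0.0067, 0]]})

```text
clock: 6.0
eef_pos: [0.53, 0.0806, 0.03]
tool_rot: [0.81, -0.586, 0.0, -0.0]
ft_force: [0.8, -0.3, 3.5]
grip_width: -0.0
grasp_force: 1.7
```

jog_arm(motion={"plan":[[0, 0, 0, 0, 0, 0.0033, 0], [0, 0, 0, 0, 0, 0.0067, 0], [0, 0, 0, 0, 0, 0.0067, 0]]})

```text
clock: 6.38
eef_pos: [0.53, 0.0806, 0.0279]
tool_rot: [0.81, -0.586, 0.0, -0.0]
ft_force: [-1.4, -0.8, 6.0]
grip_width: 0.0
grasp_force: 2.8
```

In the tool's units: -0.012 m is -0.04, -0.01 m is -0.0333.

jog_arm(motion={"plan":[[0, 0, 0, 0, 0, -0.002, 0], [0, 0, 0, -0.0167, 0, -0.002, 0], [0, 0, 0, -0.0333, 0, -0.002, 0], [0, 0, 0, -0.04, 0, -0.002, 0], [0, 0, 0, -0.04, 0, -0.002, 0]]})

```text
clock: 7.0
eef_pos: [0.5263, 0.0918, 0.0287]
tool_rot: [0.81, -0.586, 0.001, -0.0]
ft_force: [-1.4, -0.1, 5.8]
grip_width: -0.0001
grasp_force: 3.0
```

jog_arm(motion={"plan":[[0, 0, 0, -0.0167, 0, 0, 0], [0, 0, 0, -0.0333, 0, 0, 0], [0, 0, 0, -0.04, 0, 0, 0], [0, 0, 0, -0.04, 0, 0, 0]]})

```text
clock: 7.5
eef_pos: [0.5225, 0.1034, 0.0286]
tool_rot: [0.81, -0.586, 0.0, -0.0]
ft_force: [-0.2, 0.3, 5.4]
grip_width: 0.0002
grasp_force: 2.9
```

```bash
cat > m.py <<'E'
from h import *
o=get_obs();c=imaging.calibration("wrist");p,d=imaging.camera("wrist")
th=.3207;R=np.array([[np.cos(th),-np.sin(th)],[np.sin(th),np.cos(th)]]);O=np.array([.5507,.0207])
uv=px(c,g2w(th,O,[(-46,0,32),(-46,-45,32),(-48,0,32)])).round().astype(int);print(uv.tolist())
import sys
n=sys.argv[1];np.savez(f"pics/{n}.npz",p=p,**{k:np.array(v) for k,v in c.items()})
h=cv2.cvtColor(p,cv2.COLOR_RGB2HSV);b=((h[...,0]>8)&(h[...,0]<35)&(h[...,1]>110)&(h[...,2]>60)).astype(np.uint8);b[:,400:]=0;b[:,:300]=0
k,_,st,ce=cv2.connectedComponentsWithStats(b);i=1+st[1:,4].argmax();print("brass",st[i],ce[i])
x,y,w,hh=st[i][:4]
a=max(0,y-15);q=cv2.resize(p[a:a+100,290:410,::-1],None,fx=5,fy=5,interpolation=cv2.INTER_CUBIC)
cv2.imwrite(f"pics/{n}.png",q);print("crop row0",a,"eef",o["eef_pos"])
E
python3 m.py w3
```

```text
[[375, 73], [383, -43], [379, 73]]
brass [ 369    0   31   53 1359] [385.04047093  26.54378219]
crop row0 0 eef [0.52248502 0.10335387 0.02861429]
```

View pics/w3.png

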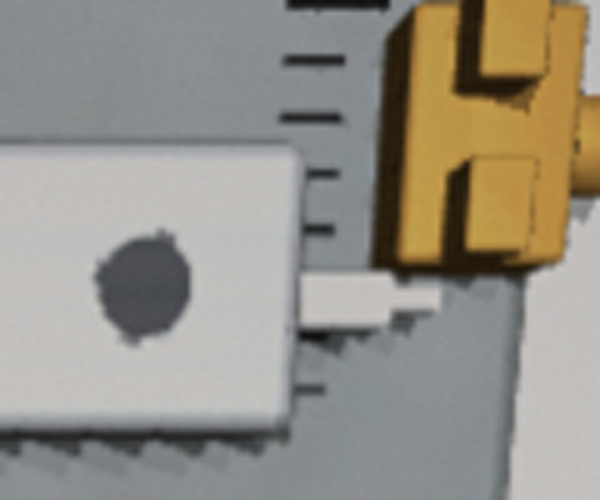

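The jaw moved 6.8 mm with no slip. The pointer (crop row 297) is now about 13.8 mm short of the notch centre (row 118), so roughly 48 mm of rim remains.

In the tool's units: 0.024 m is 0.08, -0.006 m is -0.02.

jog_arm(motion={"plan":[[0, 0, 0, 0, 0, -0.02, 0], [0, 0, 0, 0.04, 0, -0.02, 0], [0, 0, 0, 0.08, 0, -0.02, 0], [0, 0, 0, 0.08, 0, -0.02, 0], [0, 0, 0, 0.08, 0, -0.0067, 0], [0, 0, 0, 0.08, 0, 0, 0], [0, 0, 0, 0.08, 0, 0, 0]]})

```text
clock: 8.43
eef_pos: [0.5299, 0.0802, 0.0285]
tool_rot: [0.81, -0.586, 0.001, 0.0]
ft_force: [-0.5, -3.0, 5.4]
grip_width: -0.0003
grasp_force: 2.7
```

jog_arm(motion={"plan":[[0, 0, 0, -0.0167, 0, 0, 0], [0, 0, 0, -0.0333, 0, 0, 0], [0, 0, 0, -0.05, 0, 0, 0], [0, 0, 0, -0.0667, 0, 0, 0], [0, 0, 0, -0.08, 0, 0, 0], [0, 0, 0, -0.08, 0, 0, 0]]})

```text
clock: 9.18
eef_pos: [0.522, 0.1041, 0.0287]
tool_rot: [0.811, -0.586, -0.0, -0.0]
ft_force: [-1.5, 0.5, 5.5]
grip_width: 0.0001
grasp_force: 2.7
```

jog_arm(motion={"plan":[[0, 0, 0, 0, 0, -0.02, 0], [0, 0, 0, 0.04, 0, -0.02, 0], [0, 0, 0, 0.08, 0, -0.02, 0], [0, 0, 0, 0.08, 0, -0.02, 0]]})

```text
clock: 9.68
eef_pos: [0.5296, 0.0791, 0.0337]
tool_rot: [0.81, -0.587, -0.0, 0.0]
ft_force: [-0.3, -0.3, -0.2]
grip_width: -0.0
grasp_force: 0.0
```

```bash
python3 m.py w4
```

```text
[[366, 128], [373, 26], [370, 128]]
brass [ 361   59   39   49 1414] [380.1407355   82.36280057]
crop row0 44 eef [0.52960845 0.07912807 0.03369425]
```

View pics/w4.png

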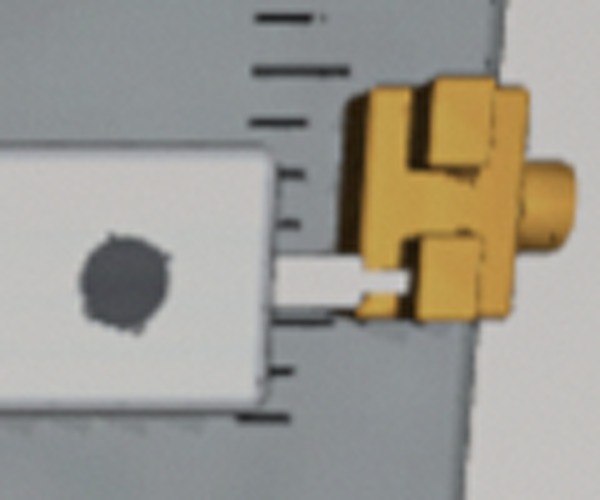

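The pointer (row 282) is about 7.05 mm short of the notch centre (row 200), so one more stroke of about 24.8 mm should do it.

In the tool's units: -0.0248 m is -0.0827, 0.006 m is 0.02.

jog_arm(motion={"plan":[[0, 0, 0, 0, 0, 0.0133, 0], [0, 0, 0, 0, 0, 0.02, 0], [0, 0, 0, 0, 0, 0.02, 0], [0, 0, 0, -0.0167, 0, 0.02, 0], [0, 0, 0, -0.0333, 0, 0.02, 0], [0, 0, 0, -0.05, 0, 0.02, 0], [0, 0, 0, -0.0667, 0, 0.02, 0], [0, 0, 0, -0.0827, 0, 0.02, 0], [0, 0, 0, -0.0827, 0, 0.02, 0]]})

```text
clock: 10.85
eef_pos: [0.5218, 0.1049, 0.0287]
tool_rot: [0.811, -0.586, 0.0, -0.001]
ft_force: [-2.7, -0.6, 5.6]
grip_width: -0.0
grasp_force: 2.7
```

jog_arm(motion={"plan":[[0, 0, 0, 0, 0, -0.0333, 0], [0, 0, 0, 0, 0, -0.1, 0], [0, 0, 0, 0.0667, 0, -0.1667, 0], [0, 0, 0, 0.08, 0, -0.2, 0], [0, 0, 0, 0.08, 0, -0.2, 0]]})

```text
clock: 11.48
eef_pos: [0.5297, 0.0813, 0.0887]
tool_rot: [0.81, -0.586, 0.0, -0.001]
ft_force: [-0.6, -0.1, 1.0]
grip_width: 0.0002
grasp_force: 0.0
```

```bash
python3 m.py w5
```

```text
[[347, 118], [351, 41], [350, 118]]
brass [343  66  34  37 922] [357.98698482  84.22342733]
crop row0 51 eef [0.52970388 0.08131154 0.08868682]
```

View pics/w5.png

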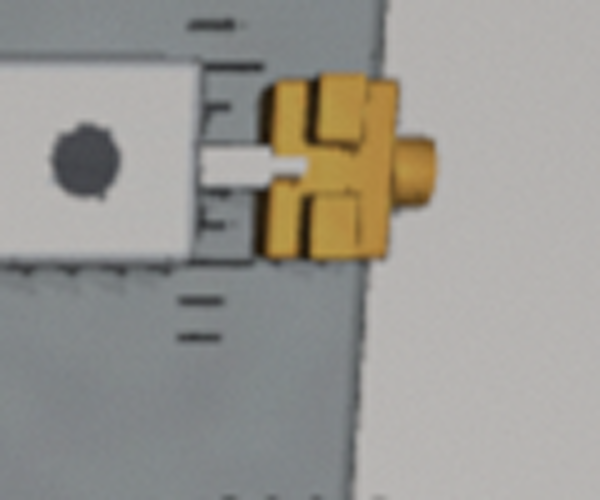

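The pointer tip (rows 158–177) now sits midway between the prongs (rows 143 and 195), and the tool is clear of the gauge.

```bash
python3 -c "
from workcell import workorder
print(workorder.job_done())"
```

```text
the job is handed in; nothing more can be done
None
```

I closed the gauge in three strokes on the wheel. The last picture shows the pointer's whole tip between the rider's prongs, within about 0.3 mm of the notch centre; I then lifted clear and handed the job in at about 11.5 s.

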